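Gauge the depth of a blind bore

TASK

Lift or slide the aluminium bar out of the depth gauge and leave it lying or standing flat on the table top, clear of the gauge. Then push the depth rod into the bore of the block until it bottoms, and take the reading by sliding the pointer along its rail until the face of its blade on the bore side is flush with the rearmost point of the rod. Leave everything let go, and leave the bottle, the turned stand and the black step block where they are.

Things in the scene. Friction and masses are not known exactly. Their poses are not given: they have to be found in the camera images.
- gauge: Fixed depth gauge on a dark steel base plate 370 x 145 x 20 mm. Origin on the table surface under the bore's axis; x = direction in which the rod is pushed in, y across, z up. In this frame (mm): plate x -150..220, y -95..50, top at z 20; bore and rod axis at y 0, z 60. Above the plate, all behind the rod and the pointer is free.
- bore_mouth (a point): Centre of the bore's mouth at gauge (130, 0, 60) mm; axes as the gauge. Blind bore 26 mm wide, chamfered, in an aluminium block x 130..220, y -35..35, z 20..100 mm (gauge frame). In front of the mouth a 90 mm wide open slot, where the bar stands.
- guide (a point): Rear of the steel guide that carries the rod, on its axis, at gauge (-12, 0, 60) mm; a block with a square passage (21 mm), from x -12 to 40, y -24..24, z 20..80 mm.
- bore_floor (a point): Centre of the flat, rigid bottom of the bore, inside the block, 20 to 50 mm beyond the mouth (differs each time, cannot be seen). Axes as the gauge: x along the bore, inwards.
- depth_rod: Loose oiled steel rod (friction about 0.06) 200 mm long, 20 mm diameter, both ends rounded as half balls, five dark ring marks, 0.2 to 0.4 kg. Lies in the guide on the bore's axis, drooping at the rear (rear end 2 to 8 mm below the axis); slides and rolls freely. Origin at its middle; x along the rod towards the tip. At the start the tip is 77 to 89 mm short of the mouth.
- rod_tip (a point): Foremost point of the rod's rounded front end, on its axis (enters the bore); x axis along the rod.
- rod_end (a point): Rearmost point of the rod's rounded rear end, on its axis (push here); x axis along the rod. With the rod bottomed it is 200 mm less the bore's depth from the mouth.
- pointer (a joint): Travel of the pointer along its rail in m, 0 to 0.15, growing towards the bore; starts at 0 to 0.055 and stays where it is left; moving it takes about 2 N plus 8 N per m/s. The rail runs along gauge x -150..40 mm at y -72 mm, top at z 30 mm, beside a scale strip.
- pointer_edge (a point): On the bore-side (+x) face of the pointer's blade, at its free end, gauge y -32, z 60 mm; axes as the gauge. Gauge x of this face = -0.140 m + joint value. Blade 4 mm thick, z 54..66 mm, from the post across to y -32 mm.
- pointer_post (a point): Middle of the rear (-x) face of the pointer's post, 24 mm behind pointer_edge in gauge x, at gauge y -72, z 71 mm; push here with closed fingers. Post 20 x 20 mm, z 41..101 mm; its front face (blade there) serves to push it back. Below it a foot 30 x 26 mm, z 30..44 mm, 4 mm further back.
- alu_bar: Loose sawn aluminium bar 142 x 20 x 46 mm (long, thick, high), 0.27 to 0.5 kg, standing on its long narrow side across the slot in the gauge, in the rod's way. Origin at the centre of its underside; x along its length, z up.
- oil_bottle: Bystander: oil bottle 44 x 76 x 156 mm, upright; origin under its middle. Leave alone.
- stand: Bystander: turned aluminium stand, 68 mm foot, 88 mm high; origin under its middle. Leave alone.
- step_block: Bystander: black serrated step block 21 x 52 x 44 mm; origin under its middle. Leave alone.
Not all that is in view belongs to the job. Of the things like the depth_rod, leave any that is turquoise; of the rest the larger one is meant.

How it is judged:
By the outcome, as a careful person would: the job done as asked, in the order asked, and still so for the second after the job is handed in, with the robot touching nothing.
It also fails if it takes over 66 s, if anything falls off the work surface, if the arm or the gripper's body presses on something with over 40 N, if the wrist force passes 120 N, or if a joint passes its speed limit or range.

ROBOT

A 6-joint arm with a two-finger parallel gripper is mounted at the origin on a cart in front of the work surface, level with it; the furniture and walls round the work are solid. World frame = base frame: x ahead of the robot, y to its left, z up, the work surface at z = 0. Lengths are in m, angles in degrees, forces in N, time in s.
With the tool pointing down it reaches from about 0.25 to 0.725 m from the base axis. Payload 9.7 kg.
Tool frame: the origin (TCP) lies on the centre line of the jaws, within the pads' length; the fingertips stand 14 mm ahead of it and the grasp point (between the pads) lies 5 mm behind it; z points along the fingers, y is the line along which they close (so a half turn about z gives the same grasp; the last joint's range is limited). The gripper opens to 85 mm and grips with 20 to 120 N. Pads are 22 mm wide; open, the fingers measure 114 mm over their backs; the gripper's body (76 mm by 85 mm) begins 54 mm behind the grasp point. The pads swing forward as they close: fully open they stand 13 mm farther back than shut.
Start: joints at [67.953, 4.979, 10.078, 95.1, 0, 90], TCP at [0.206, 0.51, 0.245] pointing down, gripper open.
Joint ranges: [-179.16, 179.16], [-48.56, 103.87], [-65.8, 70.77], [-126.05, 130.52], [-82.76, 87.17], [-180, 180]. Speed limits (degrees/s): [127.2, 127.2, 147.25, 180, 180, 180].

INTERFACE

Orientations are given as [roll, pitch, yaw] about the fixed x, y, z axes, in that order (R = Rz(yaw) Ry(pitch) Rx(roll)).
In Python, from workcell import bot, camera, get_calibration, ticket gives the robot as it stands. The module is installed in compiled form; this text tells all that it offers.
- The arm moves only by the tool send_rows, never from a script. Its arguments are lists of equal length, an entry for each row: "linear": the shift along the tool's x, y, z in m, a list of three; "twist": the turn, a rotation vector about the tool's x, y, z in units of 10 degrees (1.0 is 10 degrees), a list of three; "gripper": the opening in per cent of the stroke, from 0 (shut) to 100 (fully open). In form: {"linear": [[x, y, z], ...], "twist": [[wx, wy, wz], ...], "gripper": [gripper, ...]}. A call has 1 to 8 rows; each row shifts and turns the commanded pose from where the row before left it, along the tool's axes as they then stand; what a row does not reach is not made up. A row lasts 1/8 s, in which the tool goes at most 62.5 mm and 10.7 degrees, less where a joint would pass 70% of its speed; a pose out of reach is approached as far as the arm can. A call with a gripper value outside its range is refused whole. The fingers move at their own pace and stop on an object; "grip_force" is the grip in N (left out, the last holds). Time passes only in rows, so rows that do not move let the fingers close. It gives the time, the measured TCP pose, the force, the opening and the grip force at its end, in the units of the state.
- bot.get_obs(): the state, without advancing time (a new reading comes with each control period).
- camera(name): name is "scene" or "top" or "wrist"; returns the picture (480x640x3 uint8, red, green, blue); there is no depth.
- get_calibration(name): a dict with "fx", "fy", "cx", "cy" (pixels), "origin" and "orientation" of the camera in the world; the wrist camera has in their place "hand_eye" (4x4, takes a point from camera to tool coordinates, whose origin is the TCP and whose axes are the flange's). Camera axes: x right, y down, z forward; pixel columns grow to the right and rows downward; lengths in m; the calibration is good to about 2 mm. A picture is of the moment at which its call begins: read the wrist's pose just before it. get_calibration takes no time and is no camera call.
- ticket.job_done(): hands the job in; it is judged then, once.
The state is a dict: "time": time; "q": joint angles; "qd": joint speeds; "joint_efforts": joint torques, N m; "ee_pos": TCP position; "tcp_rot": TCP orientation; "wrist_force": force on the tool from outside, world axes, zero at the start; "torque": the same for the moment, N m; "opening": finger opening in m; "grasp_force": force on a finger pad.
Only numpy, scipy, OpenCV 4.12 (cv2) and the standard library are available. Lean on these libraries where they do the work, as an engineer would, in place of code of your own. Each camera call takes 0.05 s, during which the arm holds its last target. There are 200 camera calls.

## Working session

There is one attempt and no reset: what is moved stays moved. The work goes in short steps, Python scripts to look and compute and a tool call to move; the robot and the scene stay as the last step left them, time stands still between calls to the robot, and variables do not carry over. Pictures are saved under pics/ and viewed, at most 13 in all, crops included, and the job is handed in when it is done.

Besides the shell and the picture viewer there is one more tool, called after "Call:" as a command line: name --argument value ..., lists and objects as JSON in quotes. send_rows: Moves the arm, as the interface text tells. Its arguments: {"type":"object","properties":{"linear":{"type":"array"},"twist":{"type":"array"},"gripper":{"type":"array"},"grip_force":{"type":"number"}},"required":["linear","twist","gripper"]}

```bash
mkdir -p pics; cat > h.py <<'E'
import numpy as np, cv2
from workcell import bot,camera,get_calibration,ticket
from scipy.spatial.transform import Rotation as R
def save(n,f):
    im=camera(n); cv2.imwrite('pics/'+f,im[:,:,::-1]); return im
def cam(n):
    c=get_calibration(n)
    if 'hand_eye' in c:
        o=bot.get_obs(); H=np.array(c['hand_eye']); Rt=R.from_euler('xyz',o['tcp_rot'],degrees=True).as_matrix()
        return c,Rt@H[:3,:3],Rt@H[:3,3]+np.array(o['ee_pos'])
    ori=np.array(c['orientation'])
    Rm=ori if ori.shape==(3,3) else R.from_euler('xyz',ori,degrees=True).as_matrix()
    return c,Rm,np.array(c['origin'])
def onz(n,u,v,z,C=None):
    c,Rm,o=C or cam(n)
    d=Rm@np.array([(u-c['cx'])/c['fx'],(v-c['cy'])/c['fy'],1]); return o+d*(z-o[2])/d[2]
def proj(n,p,C=None):
    c,Rm,o=C or cam(n)
    q=Rm.T@(np.array(p)-o); return c['cx']+c['fx']*q[0]/q[2], c['cy']+c['fy']*q[1]/q[2]
E
python3 - <<'E'
from h import *
save('top','t0.png');save('scene','s0.png')
print(bot.get_obs())
for n in('top','scene','wrist'):print(n,get_calibration(n))
E
```

```text
{'time': 0.1, 'q': array([ 6.79540444e+01,  5.00747818e+00,  1.00392261e+01,  9.51000076e+01,
       -1.17893319e-03,  8.99991549e+01]), 'qd': array([-0.01687203, -0.0798608 ,  0.10088614,  0.05961187, -0.02115672,
        0.04069705]), 'joint_efforts': array([ 6.32262836e-04, -5.21562839e+01,  4.65655124e+01,  1.59118522e-02,
        6.64218828e-05, -4.86679915e-05]), 'ee_pos': array([0.20637583, 0.50960602, 0.24466055]), 'tcp_rot': array([-1.79931740e+02,  1.17792560e-03,  1.57954891e+02]), 'wrist_force': array([ 0.20810297,  0.70198714, -0.35071159]), 'torque': array([ 0.09102597,  0.02820295, -0.10032506]), 'grasp_force': 0.0, 'opening': 0.0855184207698189}
top {'fx': 508.3346758679429, 'fy': 508.3346758679429, 'cx': 322.91189606625267, 'cy': 239.48577534083105, 'origin': array([ 0.49953925, -0.05538161,  1.10295543]), 'orientation': array([-175.38330225,   -1.17986345,  -89.15415599])}
scene {'fx': 607.8979734944066, 'fy': 607.8979734944066, 'cx': 308.2587118047406, 'cy': 244.3350663329121, 'origin': array([0.66969996, 0.9585636 , 0.77715366]), 'orientation': array([-123.56192789,    0.24979592,  174.12977418])}
wrist {'fx': 354.3513032103998, 'fy': 354.3513032103998, 'cx': 322.86231751899834, 'cy': 234.49672592677763, 'hand_eye': array([[-1.66009634e-03, -9.65097104e-01, -2.61887045e-01,
         6.67584476e-02],
       [ 9.99998620e-01, -1.58684693e-03, -4.91176160e-04,
         9.16717709e-04],
       [ 5.84580370e-05, -2.61887499e-01,  9.65098407e-01,
        -1.27923338e-01],
       [ 0.00000000e+00,  0.00000000e+00,  0.00000000e+00,
         1.00000000e+00]])}
```

View pics/t0.png

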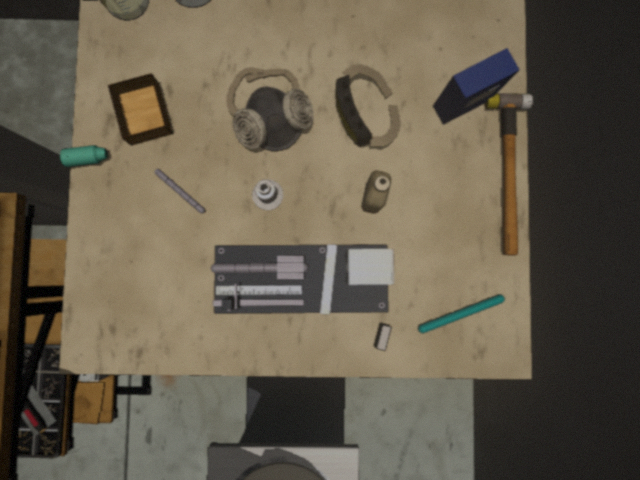

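View pics/s0.png

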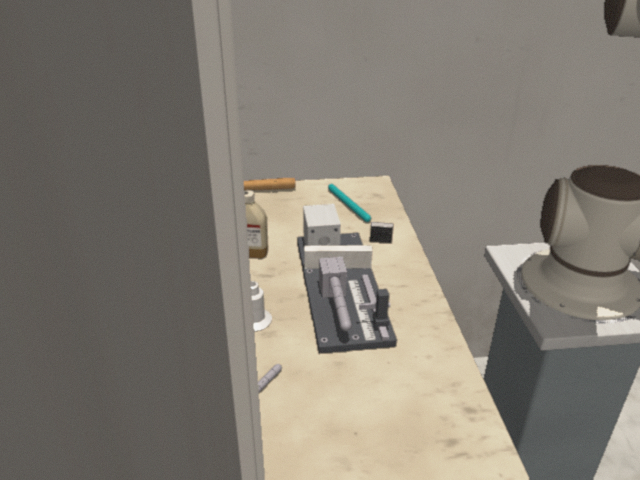

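Candidates for the rod: grey rod in the gauge (258,268), smaller loose grey rod (180,190), turquoise rod (462,313), and a turquoise bottle (83,156). I choose the large grey one in the gauge. The bar stands at about (329,279), and the pointer at about (233,298). The gauge's x axis points right in the image, which is world -y. Next I'll check a close crop and measure the plate.

```bash
python3 - <<'E'
from h import *
im=cv2.imread('pics/t0.png'); c=im[225:335,200:410]
cv2.imwrite('pics/tc.png',cv2.resize(c,None,fx=3.8,fy=3.8,interpolation=cv2.INTER_CUBIC))
h=im.max(2); m=np.zeros_like(h); m[235:322,205:400]=(h[235:322,205:400]<95)*255
m=cv2.morphologyEx(m,cv2.MORPH_CLOSE,np.ones((3,3)))
n,l,st,_=cv2.connectedComponentsWithStats(m); k=1+np.argmax(st[1:,4]);print(st[k])
ys,xs=np.where(l==k);C=cam('top')
P=np.array([onz('top',u,v,.02,C)[:2] for u,v in zip(xs,ys)],np.float32)
print(cv2.minAreaRect(P),cv2.boxPoints(cv2.minAreaRect(P)))
# bar top
g=im.min(2); m=np.zeros_like(g); m[235:322,314:343]=(g[235:322,314:343]>150)*255
ys,xs=np.where(m>0); print(xs.min(),xs.max(),ys.min(),ys.max(),len(xs))
P=np.array([onz('top',u,v,.066,C)[:2] for u,v in zip(xs,ys)],np.float32);print(cv2.minAreaRect(P))
E
```

```text
[ 214  245  113   69 5134]
((0.5018433332443237, 0.03448256850242615), (0.1437215656042099, 0.23764358460903168), 0.9282436370849609) [[ 0.42806706  0.15212461]
 [ 0.43191692 -0.08548779]
 [ 0.5756196  -0.08315948]
 [ 0.5717697   0.15445292]]
321 335 245 312 523
((0.5044582486152649, -0.08764266967773438), (0.015983205288648605, 0.13779954612255096), 84.60994720458984)
```

View pics/tc.png

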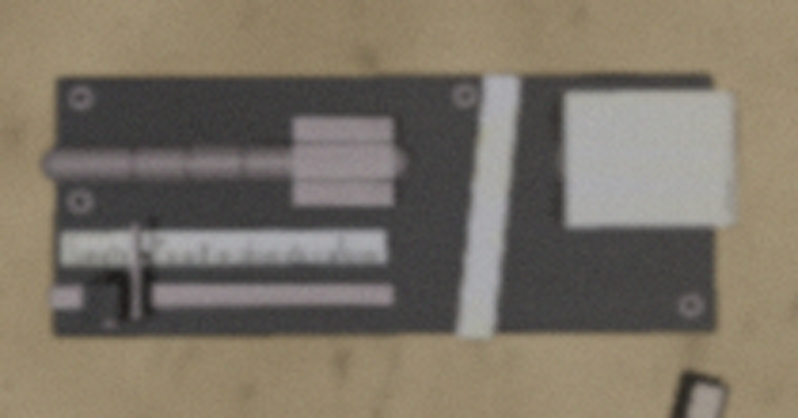

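The crop confirms the gauge. The grey ringed rod lies in the guide with its rear end at crop (48,163), the bar is at (490,205) leaning slightly clockwise, and the pointer blade is at (137,270). I'll work out the approach above the bar at yaw -5.4, with the last joint near 5°.

```bash
cat >> h.py <<'E'
def rows(target,dyaw,n,rot0=None,p0=None):
    """rows to shift to target (world) while yawing dyaw deg about world z, tool down"""
    o=bot.get_obs(); p=np.array(o['ee_pos']) if p0 is None else np.array(p0)
    Rt=R.from_euler('xyz',o['tcp_rot'] if rot0 is None else rot0,degrees=True)
    d=(np.array(target)-p)/n; L=[];T=[]
    dr=R.from_euler('z',dyaw/n,degrees=True)
    for i in range(n):
        L.append(np.round(Rt.inv().apply(d),4).tolist()); w=Rt.inv().apply([0,0,dyaw/n])/10
        T.append(np.round(w,3).tolist()); Rt=dr*Rt
    print('lin',L,'\ntw',T)
E
python3 - <<'E'
from h import *
rows([.481,-.085,.245],-163.35,16,rot0=[180,0,157.95])
E
```

```text
lin [[-0.0299, -0.028, -0.0], [-0.0344, -0.0223, -0.0], [-0.0378, -0.0158, -0.0], [-0.04, -0.0089, -0.0], [-0.0409, -0.0017, -0.0], [-0.0405, 0.0056, -0.0], [-0.0389, 0.0127, -0.0], [-0.036, 0.0194, -0.0], [-0.032, 0.0255, -0.0], [-0.027, 0.0308, -0.0], [-0.0211, 0.0351, -0.0], [-0.0146, 0.0383, -0.0], [-0.0076, 0.0402, -0.0], [-0.0003, 0.0409, -0.0], [0.0069, 0.0403, -0.0], [0.014, 0.0385, -0.0]] 
tw [[0.0, -0.0, 1.021], [-0.0, -0.0, 1.021], [-0.0, -0.0, 1.021], [-0.0, -0.0, 1.021], [-0.0, -0.0, 1.021], [-0.0, -0.0, 1.021], [-0.0, -0.0, 1.021], [-0.0, -0.0, 1.021], [-0.0, -0.0, 1.021], [-0.0, -0.0, 1.021], [-0.0, -0.0, 1.021], [-0.0, -0.0, 1.021], [-0.0, -0.0, 1.021], [-0.0, -0.0, 1.021], [-0.0, -0.0, 1.021], [-0.0, -0.0, 1.021]]
```

Call:
send_rows --linear '[[-0.03, -0.028, 0], [-0.034, -0.022, 0], [-0.038, -0.016, 0], [-0.04, -0.009, 0], [-0.041, -0.002, 0], [-0.0405, 0.0055, 0], [-0.039, 0.013, 0], [-0.036, 0.0195, 0]]' --twist '[[0, 0, 1.02], [0, 0, 1.02], [0, 0, 1.02], [0, 0, 1.02], [0, 0, 1.02], [0, 0, 1.02], [0, 0, 1.02], [0, 0, 1.02]]' --gripper '[50, 50, 50, 50, 50, 50, 50, 50]'

```text
time: 1.1
ee_pos: [0.3442, 0.211, 0.2451]
tcp_rot: [-180.0, 0.0, 76.0]
wrist_force: [0.8, 1.0, -0.7]
opening: 0.0427
grasp_force: 0.0
```

Call:
send_rows --linear '[[-0.032, 0.0255, 0], [-0.027, 0.031, 0], [-0.021, 0.035, 0], [-0.0145, 0.038, 0], [-0.0075, 0.04, 0], [0, 0.041, 0], [0.007, 0.04, 0], [0.014, 0.0385, 0]]' --twist '[[0, 0, 1.02], [0, 0, 1.02], [0, 0, 1.02], [0, 0, 1.02], [0, 0, 1.02], [0, 0, 1.02], [0, 0, 1.02], [0, 0, 1.02]]' --gripper '[50, 50, 50, 50, 50, 50, 50, 50]'

```text
time: 2.1
ee_pos: [0.4824, -0.0852, 0.245]
tcp_rot: [-180.0, 0.0, -5.6]
wrist_force: [0.0, 0.1, 0.1]
opening: 0.0426
grasp_force: 0.0
```

Call:
send_rows --linear '[[0, 0, 0], [0, 0, 0]]' --twist '[[0, 0, 0], [0, 0, 0]]' --gripper '[50, 50]'

```text
time: 2.35
ee_pos: [0.4819, -0.0837, 0.245]
tcp_rot: [-180.0, 0.1, -5.2]
wrist_force: [-1.1, 0.4, 0.5]
opening: 0.0426
grasp_force: 0.0
```

```bash
python3 - <<'E'
from h import *
o=bot.get_obs();print(o['time'],o['ee_pos'],o['tcp_rot'],o['opening'],o['q'])
save('wrist','w1.png')
E
```

```text
2.35 [ 0.48186244 -0.0836864   0.24497592] [-1.79985231e+02  5.28032620e-02 -5.19035811e+00] 0.042626259196069397 [-9.85822066e+00 -3.31077086e+00  1.65553030e+00  9.50201312e+01
  1.04231366e-02  1.75332139e+02]
```

View pics/w1.png

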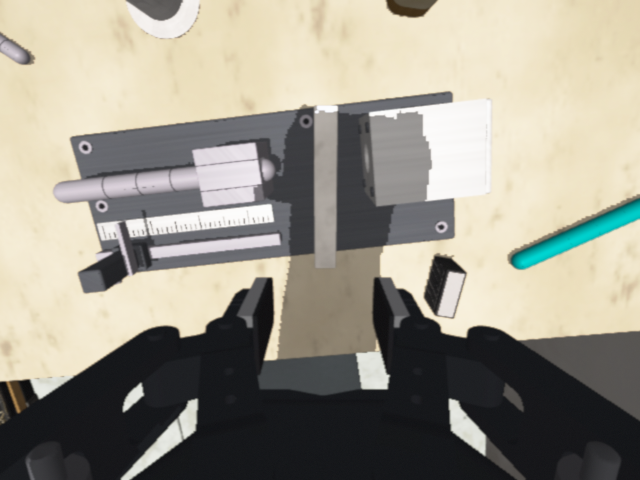

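The bar's top runs from (326,108) to (325,267), centred between the fingers. The block is at (425,150), the guide at (232,172) and the step block at (445,285). Next I'll compute the exact positions.

```bash
python3 - <<'E'
from h import *
C=cam('wrist'); f=lambda u,v,z:print((u,v),np.round(onz('wrist',u,v,z,C),4)[:2])
for p in [(315.5,115),(338,115),(315.5,266),(337,266)]:f(*p,.066)
print('plate');
for p in [(71,137),(451,92),(455,238)]:f(*p,.02)
print('block,guide tops')
for p in [(490,97),(492,194)]:f(*p,.1)
for p in [(193,149),(260,142),(269,201),(203,207)]:f(*p,.08)
print('rod');f(54,192,.055);f(273,167,.06)
print('step');
for p in [(437,254),(466,268),(425,309),(452,319)]:f(*p,.0)
print('table edge');f(530,341,0);f(0,380,0)
E
```

```text
(315.5, 115) [ 0.5665 -0.0839]
(338, 115) [ 0.5648 -0.1023]
(315.5, 266) [ 0.4353 -0.0711]
(337, 266) [ 0.4335 -0.0908]
plate
(71, 137) [0.5709 0.1527]
(451, 92) [ 0.5781 -0.2108]
(455, 238) [ 0.4359 -0.2153]
block,guide tops
(490, 97) [ 0.5652 -0.2111]
(492, 194) [ 0.4941 -0.2148]
(193, 149) [0.5488 0.0166]
(260, 142) [ 0.5493 -0.0378]
(269, 201) [ 0.5013 -0.0388]
(203, 207) [0.5013 0.0171]
rod
(54, 192) [0.5232 0.1572]
(273, 167) [ 0.5275 -0.0428]
step
(437, 254) [ 0.4129 -0.2027]
(466, 268) [ 0.3934 -0.2349]
(425, 309) [ 0.3471 -0.1884]
(452, 319) [ 0.3313 -0.2195]
table edge
(530, 341) [ 0.2938 -0.3119]
(0, 380) [0.2988 0.3325]
```

Call:
send_rows --linear '[[0, 0.0015, 0.05], [0, 0, 0.05], [0, 0, 0.05], [0, 0, 0.03], [0, 0, 0.018], [0, 0, 0], [0, 0, 0], [0, 0, 0]]' --twist '[[0, 0, 0], [0, 0, 0], [0, 0, 0], [0, 0, 0], [0, 0, 0], [0, 0, 0], [0, 0, 0], [0, 0, 0]]' --gripper '[50, 50, 50, 50, 50, 50, 0, 0]' --grip_force 70

```text
time: 3.4
ee_pos: [0.4829, -0.0855, 0.049]
tcp_rot: [180.0, -0.1, -5.2]
wrist_force: [-1.6, -0.3, 4.9]
opening: 0.0189
grasp_force: 69.5
```

Call:
send_rows --linear '[[0, 0, 0], [0, 0, 0], [0, 0, -0.01], [0, 0, -0.03]]' --twist '[[0, 0, 0], [0, 0, 0], [0, 0, 0], [0, 0, 0]]' --gripper '[0, 0, 0, 0]'

```text
time: 3.9
ee_pos: [0.4809, -0.0852, 0.0868]
tcp_rot: [-180.0, 0.2, -5.3]
wrist_force: [0.5, -0.6, -2.7]
opening: 0.0185
grasp_force: 68.6
```

```bash
python3 - <<'E'
from h import *
rows([.357,-.085,.137],90.3,9,rot0=[180,0,-5.3],p0=[.481,-.085,.137])
E
```

```text
lin [[-0.0137, 0.0013, 0.0], [-0.0137, -0.0011, -0.0], [-0.0133, -0.0035, -0.0], [-0.0125, -0.0058, -0.0], [-0.0113, -0.0079, -0.0], [-0.0098, -0.0097, -0.0], [-0.0079, -0.0113, -0.0], [-0.0058, -0.0125, -0.0], [-0.0036, -0.0133, -0.0]] 
tw [[0.0, 0.0, -1.003], [-0.0, 0.0, -1.003], [0.0, 0.0, -1.003], [0.0, 0.0, -1.003], [0.0, 0.0, -1.003], [0.0, 0.0, -1.003], [-0.0, 0.0, -1.003], [0.0, 0.0, -1.003], [0.0, 0.0, -1.003]]
```

Call:
send_rows --linear '[[0, 0, -0.05], [-0.0137, 0.0013, 0], [-0.0137, -0.0011, 0], [-0.0133, -0.0035, 0], [-0.0125, -0.0058, 0], [-0.0113, -0.008, 0], [-0.01, -0.01, 0], [-0.008, -0.0113, 0]]' --twist '[[0, 0, 0], [0, 0, -1], [0, 0, -1], [0, 0, -1], [0, 0, -1], [0, 0, -1], [0, 0, -1], [0, 0, -1]]' --gripper '[0, 0, 0, 0, 0, 0, 0, 0]'

```text
time: 4.9
ee_pos: [0.3845, -0.0852, 0.1378]
tcp_rot: [180.0, 0.0, 65.1]
wrist_force: [-0.1, -0.2, -2.2]
opening: 0.0186
grasp_force: 68.7
```

Call:
send_rows --linear '[[-0.006, -0.0125, 0], [-0.0036, -0.0133, 0], [0, 0, 0.02], [0, 0, 0.04], [0, 0, 0.026], [0, 0, 0.01], [0, 0, 0.006], [0, 0, 0]]' --twist '[[0, 0, -1], [0, 0, -1.03], [0, 0, 0], [0, 0, 0], [0, 0, 0], [0, 0, 0], [0, 0, 0], [0, 0, 0]]' --gripper '[0, 0, 0, 0, 0, 0, 0, 0]'

```text
time: 5.9
ee_pos: [0.3578, -0.0854, 0.0359]
tcp_rot: [180.0, 0.0, 85.1]
wrist_force: [-0.1, 0.5, -2.8]
opening: 0.0185
grasp_force: 68.7
```

Call:
send_rows --linear '[[0, 0, 0.004], [0, 0, 0.003], [0, 0, 0]]' --twist '[[0, 0, 0], [0, 0, 0], [0, 0, 0]]' --gripper '[0, 0, 0]'

```text
time: 6.28
ee_pos: [0.3579, -0.0854, 0.029]
tcp_rot: [179.9, 0.0, 85.1]
wrist_force: [-0.8, -0.5, 3.2]
opening: 0.0187
grasp_force: 69.9
```

Bar contact felt, so I release it, rise, and go behind the rod with the tool's yaw set to 91.

Call:
send_rows --linear '[[0, 0, 0], [0, 0, 0], [0, 0, -0.02], [0, 0, -0.055], [0, 0, -0.06], [0, 0, 0]]' --twist '[[0, 0, 0], [0, 0, 0], [0, 0, 0], [0, 0, 0], [0, 0, 0], [0, 0, -0.59]]' --gripper '[45, 45, 45, 45, 45, 45]'

```text
time: 7.02
ee_pos: [0.3593, -0.0857, 0.1677]
tcp_rot: [179.6, 0.1, 91.1]
wrist_force: [0.5, 0.9, -0.1]
opening: 0.0386
grasp_force: 0.0
```

Call:
send_rows --linear '[[0.0424, 0.0246, 0], [0.0424, 0.0246, 0], [0.0424, 0.0246, 0], [0.0424, 0.0246, 0], [0.0424, 0.0246, 0], [0.0424, 0.0246, 0], [0.0424, 0.0246, 0], [0, 0, 0]]' --twist '[[0, 0, 0], [0, 0, 0], [0, 0, 0], [0, 0, 0], [0, 0, 0], [0, 0, 0], [0, 0, 0], [0, 0, 0]]' --gripper '[0, 0, 0, 0, 0, 0, 0, 0]' --grip_force 40

```text
time: 8.02
ee_pos: [0.5254, 0.2168, 0.1618]
tcp_rot: [-179.9, 0.0, 91.1]
wrist_force: [-1.3, -0.7, -0.1]
opening: -0.0
grasp_force: 0.0
```

```bash
python3 - <<'E'
from h import *
o=bot.get_obs();print(o['time'],o['ee_pos'],o['tcp_rot'],o['opening'],o['wrist_force'])
a=save('top','t2.png')
cv2.imwrite('pics/t2c.png',cv2.resize(a[225:385,200:410,::-1],None,fx=3.6,fy=3.6,interpolation=cv2.INTER_CUBIC))
E
```

```text
8.025 [0.52540312 0.21675598 0.16181656] [-1.79911880e+02  1.64475134e-02  9.11084220e+01] -4.3794110348877586e-05 [-1.27656114 -0.66344943 -0.12392231]
```

View pics/t2c.png

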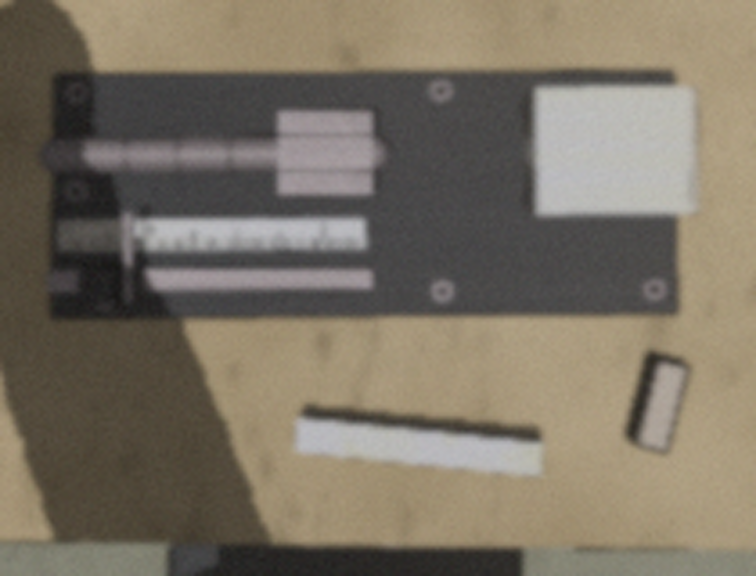

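The bar stands alone on the table at crop (418,440), and its clear strip to the plate is visible. The rod's rear end is at (50,153) and the pointer blade at (128,255). Next I lower the closed fingers behind the rod and push.

Call:
send_rows --linear '[[-0.02, -0.003, 0.035], [-0.02, 0, 0.035], [0, 0, 0.0288], [-0.005, 0, 0], [-0.008, 0, 0], [-0.01, 0, 0], [-0.01, 0, 0], [-0.01, 0, 0]]' --twist '[[0, 0, 0], [0, 0, 0], [0, 0, 0], [0, 0, 0], [0, 0, 0], [0, 0, 0], [0, 0, 0], [0, 0, 0]]' --gripper '[0, 0, 0, 0, 0, 0, 0, 0]'

```text
time: 9.07
ee_pos: [0.5233, 0.1306, 0.065]
tcp_rot: [180.0, -0.0, 90.9]
wrist_force: [0.3, 1.0, -0.9]
opening: 0.0002
grasp_force: 0.5
```

```bash
python3 - <<'E'
from h import *
o=bot.get_obs();print(o['time'],o['ee_pos'],o['tcp_rot'],o['opening'],o['wrist_force'])
save('wrist','w2.png')
E
```

```text
9.075 [0.52334661 0.13060087 0.06500923] [ 1.79956613e+02 -8.11988969e-03  9.09473341e+01] 0.00017219890560098443 [ 0.26830491  1.03353625 -0.88692666]
```

View pics/w2.png

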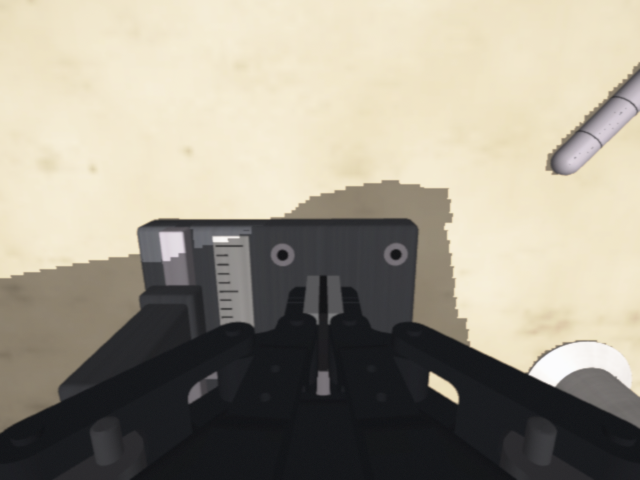

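The plate's rear half is in view. The fingertips are at (322,300) behind the rod, with the pointer post to the left at (170,310), and nothing obstructs the push. I continue.

Call:
send_rows --linear '[[-0.009, 0, 0], [-0.008, 0, 0], [-0.008, 0, 0], [-0.008, 0, 0], [-0.008, 0, 0], [-0.006, 0, 0], [-0.005, 0, 0], [-0.004, 0, 0]]' --twist '[[0, 0, 0], [0, 0, 0], [0, 0, 0], [0, 0, 0], [0, 0, 0], [0, 0, 0], [0, 0, 0], [0, 0, 0]]' --gripper '[0, 0, 0, 0, 0, 0, 0, 0]'

```text
time: 10.12
ee_pos: [0.524, 0.075, 0.0645]
tcp_rot: [-180.0, 0.0, 91.0]
wrist_force: [0.0, -0.3, 0.2]
opening: -0.0002
grasp_force: 0.2
```

Call:
send_rows --linear '[[-0.003, 0, 0], [-0.003, 0, 0], [-0.003, 0, 0], [-0.003, 0, 0]]' --twist '[[0, 0, 0], [0, 0, 0], [0, 0, 0], [0, 0, 0]]' --gripper '[0, 0, 0, 0]'

```text
time: 10.62
ee_pos: [0.5242, 0.0632, 0.0645]
tcp_rot: [-180.0, -0.0, 91.0]
wrist_force: [0.0, 1.1, -0.1]
opening: 0.0001
grasp_force: 0.5
```

Call:
send_rows --linear '[[-0.003, 0, 0], [-0.003, 0, 0], [-0.003, 0, 0], [-0.003, 0, 0]]' --twist '[[0, 0, 0], [0, 0, 0], [0, 0, 0], [0, 0, 0]]' --gripper '[0, 0, 0, 0]'

```text
time: 11.12
ee_pos: [0.5244, 0.0511, 0.0645]
tcp_rot: [180.0, -0.0, 90.9]
wrist_force: [0.4, 0.7, 0.3]
opening: -0.0001
grasp_force: 0.4
```

Call:
send_rows --linear '[[-0.003, 0, 0], [-0.003, 0, 0], [-0.003, 0, 0]]' --twist '[[0, 0, 0], [0, 0, 0], [0, 0, 0]]' --gripper '[0, 0, 0]'

```text
time: 11.5
ee_pos: [0.5246, 0.0421, 0.0645]
tcp_rot: [-180.0, 0.0, 91.0]
wrist_force: [-0.5, 0.4, 0.0]
opening: 0.0
grasp_force: 0.3
```

Call:
send_rows --linear '[[-0.0025, 0, 0], [-0.0025, 0, 0]]' --twist '[[0, 0, 0], [0, 0, 0]]' --gripper '[0, 0]'

```text
time: 11.75
ee_pos: [0.5246, 0.0382, 0.0645]
tcp_rot: [-180.0, -0.2, 91.0]
wrist_force: [-0.3, 13.9, -1.3]
opening: -0.0002
grasp_force: 6.8
```

```bash
python3 - <<'E'
from h import *
o=bot.get_obs();print(o['time'],o['ee_pos'],o['wrist_force'])
a=save('scene','s3.png'); b=camera('top')[:,:,::-1]
a=cv2.resize(a[170:370,270:420,::-1],None,fx=2.6,fy=2.6,interpolation=cv2.INTER_CUBIC)
b=cv2.resize(b[225:385,205:305],(int(100*3.25),520),interpolation=cv2.INTER_CUBIC)
cv2.imwrite('pics/s3c.png',np.hstack([a,b]))
E
```

```text
11.75 [0.52464117 0.03817071 0.06448334] [-0.32719923 13.93886307 -1.3355156 ]
```

View pics/s3c.png

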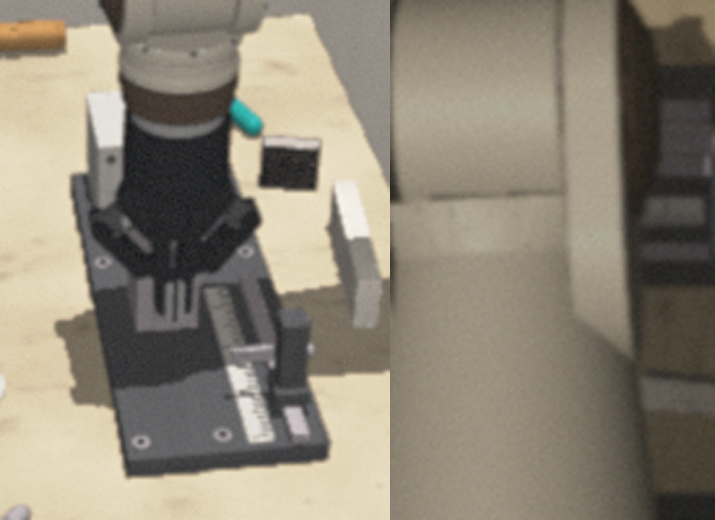

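14 N at TCP y 0.0382 fits the rod bottomed at about gauge x -0.024, with 10 mm still clear to the guide. I back off, rise behind, and look at the rod's end and the pointer.

Call:
send_rows --linear '[[0.01, 0, 0], [0.03, 0, 0], [0.03, 0, -0.02], [0.03, 0, -0.05], [0.03, -0.02, -0.04], [0, -0.02, 0], [0, 0, 0], [0, 0, 0]]' --twist '[[0, 0, 0], [0, 0, 0], [0, 0, 0], [0, 0, 0], [0, 0, 0], [0, 0, 0], [0, 0, 0], [0, 0, 0]]' --gripper '[0, 0, 0, 0, 0, 0, 0, 0]'

```text
time: 12.85
ee_pos: [0.4828, 0.1665, 0.1741]
tcp_rot: [-180.0, 0.0, 90.9]
wrist_force: [0.4, 0.4, 0.2]
opening: 0.0
grasp_force: 0.0
```

```bash
python3 - <<'E'
from h import *
o=bot.get_obs();print(o['time'],o['ee_pos'],o['tcp_rot'],o['wrist_force'])
save('wrist','w4.png')
C=cam('wrist')
G=lambda x,y,z:[.525+x*.0166+y,.003-x+y*.0166,z]
for n,p in dict(rodend=(-.024,0,.06),guideTL=(-.012,-.024,.08),guideTR=(-.012,.024,.08),plateL=(-.15,-.095,.02),plateR=(-.15,.05,.02)).items(): print(n,np.round(proj('wrist',G(*p),C)))
E
```

```text
12.85 [0.48278498 0.16651577 0.17405352] [-1.79991503e+02  2.32182699e-02  9.09430261e+01] [0.42796686 0.39680266 0.1979704 ]
rodend [372. 403.]
guideTL [344. 435.]
guideTR [407. 435.]
plateL [256. 240.]
plateR [431. 240.]
```

View pics/w4.png

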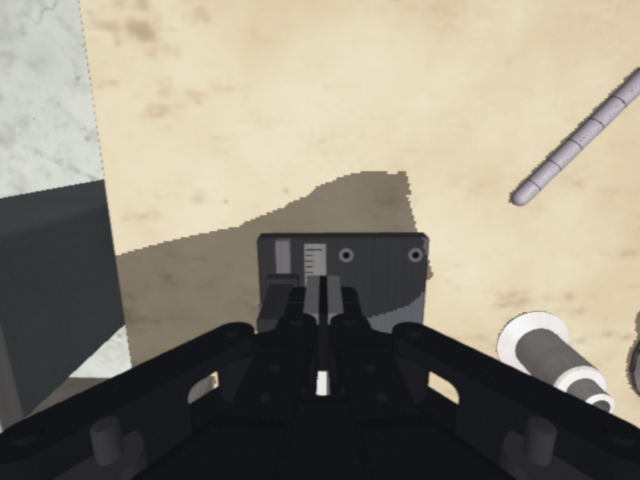

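The hand hides the rod in this view. The plate's rear edge at row 234, columns 258 to 430, matches my gauge frame. Since the same finger face touches the rod and the post, the post target is the rod contact minus 24 mm, giving TCP y ≈ 0.061 at x 0.452. Next I lower behind the post.

Call:
send_rows --linear '[[0.012, -0.0155, 0], [0, -0.0155, 0.02], [0, 0, 0.04], [0, 0, 0.035], [0, 0, 0.0145], [0, 0, 0], [-0.01, 0, 0], [-0.006, 0, 0]]' --twist '[[0, 0, 0], [0, 0, 0], [0, 0, 0], [0, 0, 0], [0, 0, 0], [0, 0, 0], [0, 0, 0], [0, 0, 0]]' --gripper '[0, 0, 0, 0, 0, 0, 0, 0]'

```text
time: 13.9
ee_pos: [0.4522, 0.1617, 0.0662]
tcp_rot: [179.9, -0.0, 90.9]
wrist_force: [0.6, -0.6, 0.2]
opening: 0.0001
grasp_force: 0.0
```

Call:
send_rows --linear '[[-0.006, 0, 0], [-0.006, 0, 0], [-0.006, 0, 0], [-0.006, 0, 0], [-0.006, 0, 0], [-0.006, 0, 0]]' --twist '[[0, 0, 0], [0, 0, 0], [0, 0, 0], [0, 0, 0], [0, 0, 0], [0, 0, 0]]' --gripper '[0, 0, 0, 0, 0, 0]'

```text
time: 14.65
ee_pos: [0.4522, 0.126, 0.065]
tcp_rot: [180.0, -0.0, 91.0]
wrist_force: [0.5, 2.7, -0.0]
opening: -0.0
grasp_force: 0.0
```

Call:
send_rows --linear '[[-0.008, 0, 0], [-0.008, 0, 0], [-0.008, 0, 0], [-0.008, 0, 0], [-0.007, 0, 0], [-0.006, 0, 0], [-0.005, 0, 0], [-0.003, 0, 0]]' --twist '[[0, 0, 0], [0, 0, 0], [0, 0, 0], [0, 0, 0], [0, 0, 0], [0, 0, 0], [0, 0, 0], [0, 0, 0]]' --gripper '[0, 0, 0, 0, 0, 0, 0, 0]'

```text
time: 15.65
ee_pos: [0.4531, 0.0728, 0.065]
tcp_rot: [180.0, 0.0, 90.9]
wrist_force: [1.1, 2.5, 0.4]
opening: 0.0004
grasp_force: 0.0
```

Call:
send_rows --linear '[[-0.003, 0, 0], [-0.002, 0, 0], [-0.001, 0, 0], [0, 0, 0], [0, 0, 0]]' --twist '[[0, 0, 0], [0, 0, 0], [0, 0, 0], [0, 0, 0], [0, 0, 0]]' --gripper '[0, 0, 0, 0, 0]'

```text
time: 16.27
ee_pos: [0.453, 0.067, 0.0649]
tcp_rot: [-180.0, 0.0, 90.9]
wrist_force: [0.4, 0.4, 0.3]
opening: -0.0001
grasp_force: 0.0
```

Call:
send_rows --linear '[[-0.002, 0, 0], [-0.002, 0, 0], [0, 0, 0], [0, 0, 0]]' --twist '[[0, 0, 0], [0, 0, 0], [0, 0, 0], [0, 0, 0]]' --gripper '[0, 0, 0, 0]'

```text
time: 16.77
ee_pos: [0.4532, 0.0629, 0.0649]
tcp_rot: [-180.0, 0.0, 90.9]
wrist_force: [0.0, 0.1, 0.3]
opening: -0.0003
grasp_force: 0.0
```

Call:
send_rows --linear '[[0.01, 0, 0], [0.02, 0, -0.02], [0, 0, -0.05], [-0.02, 0.01, -0.05], [-0.045, 0.015, 0], [-0.05, 0.015, 0], [0, 0, 0], [0, 0, 0]]' --twist '[[0, 0, 0], [0, 0, 0], [0, 0, 0], [0, 0, 0], [0, 0, 0], [0, 0, 0], [0, 0, 0], [0, 0, 0]]' --gripper '[0, 0, 0, 0, 0, 0, 0, 0]'

```text
time: 17.77
ee_pos: [0.4946, -0.0208, 0.1848]
tcp_rot: [-180.0, -0.0, 90.9]
wrist_force: [-0.4, 1.1, -0.5]
opening: 0.0001
grasp_force: 0.0
```

```bash
python3 - <<'E'
from h import *
o=bot.get_obs();print(o['time'],o['ee_pos'],o['tcp_rot'],o['wrist_force'])
save('wrist','w5.png'); a=cv2.imread('pics/w5.png')
cv2.imwrite('pics/w5c.png',a[0:320,120:520].repeat(2,0).repeat(2,1)[:600])
E
```

```text
17.775 [ 0.49455142 -0.02082046  0.18484049] [-1.79974112e+02 -1.00193560e-02  9.09203484e+01] [-0.4297837   1.10760187 -0.47809585]
```

View pics/w5c.png

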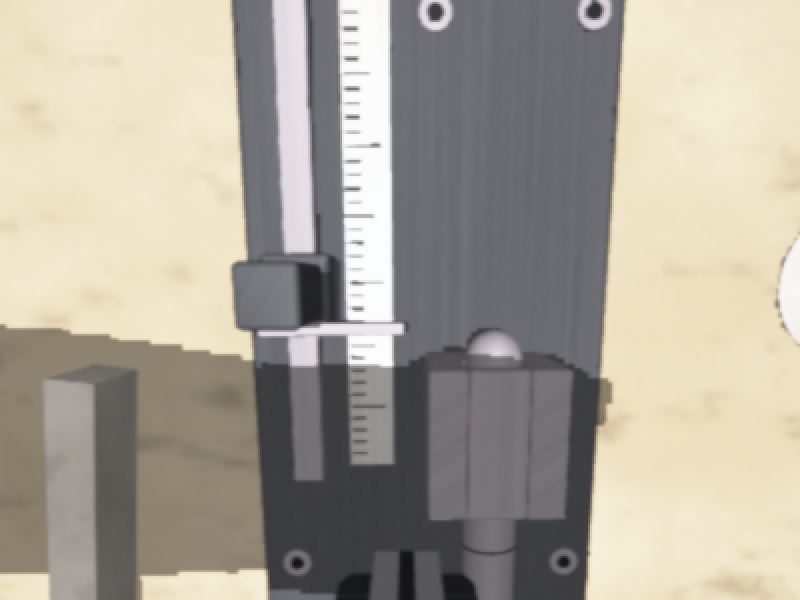

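The blade's bore-side edge lies at crop row ~335 (columns 320 to 400), and the rod's rear ball top at row ~330, column 494, so they are nearly flush. Next I'll get subpixel edges.

```bash
python3 - <<'E'
from h import *
a=cv2.imread('pics/w5.png').astype(float).mean(2);C=cam('wrist')
def edge(u0,u1,v0,v1,sign):
    p=a[v0:v1,u0:u1].mean(1);d=np.diff(p)*sign;k=d.argmax();
    w=np.clip(d[max(k-1,0):k+2],0,None);return v0+.5+ (w*np.arange(max(k-1,0),max(k-1,0)+len(w))).sum()/w.sum(),p.round()
e,p=edge(300,318,155,175,-1);print('blade',e,p)
r,q=edge(364,370,158,175,1);print('ball',r,q)
c,Rm,o=C
def ray(u,v):
    d=Rm@np.array([(u-c['cx'])/c['fx'],(v-c['cy'])/c['fy'],1]);return d
for dv in(0,.5):
  P=onz('wrist',309,e+dv,.066,C)
  d=ray(367,r+dv)
  # in y-z plane: ball centre (yc,.0595), ray tangent on +y side, r=.01
  n=np.array([d[1],d[2]])/np.hypot(d[1],d[2]); nn=np.array([-n[1],n[0]]) # normal
  if nn[0]<0: nn=-nn
  # (o-cen).nn = .01
  yc=o[1]+((o[2]-.0595)*nn[1]-.01)/nn[0]
  th=np.deg2rad(1.05); gx=lambda x,y:(x-.525)*np.sin(th)-(y-.003)*np.cos(th)
  xr=onz('wrist',367,r,.06,C)[0]
  print(P,'blade gx',gx(*P[:2]),'rod end',xr,yc+.01,'gx',gx(xr,yc+.01))
E
```

```text
blade 160.1074585635359 [234. 239. 241. 242. 240. 213. 173. 225. 237. 236. 235. 230. 225. 238.
 241. 241. 239. 226. 226. 239.]
ball 165.50081766148816 [109. 109. 109. 109. 108. 101.  84. 104. 133. 152. 165. 175. 184. 190.
 196. 202. 207.]
[0.48387049 0.03236297 0.066     ] blade gx -0.030111738082636626 rod end 0.5243901518213607 0.028869193777740276 gx -0.025876025361205732
[0.48387224 0.03202814 0.066     ] blade gx -0.029776925271270693 rod end 0.5243901518213607 0.028522090373262254 gx -0.02552898024082259
```

```bash
python3 - <<'E'
from h import *
a=cv2.imread('pics/w5.png').astype(float).mean(2);C=cam('wrist')
print(a[155:173,282:290].mean(1).round(),a[155:173,318:321].mean(1).round())
th=np.deg2rad(1.05); gx=lambda x,y:(x-.525)*np.sin(th)-(y-.003)*np.cos(th)
for u in(286,319.5):
  for v in (166,167,168): P=onz('wrist',u,v,.066,C);print(u,v,gx(*P[:2]))
E
```

```text
[ 56.  56.  56.  56.  57.  65. 133. 219. 236. 236. 234. 225. 173. 125.
 112. 112. 111. 112.] [109. 109. 109. 109. 108. 107. 152. 226. 236. 235. 233. 220. 159. 116.
 109. 109. 108. 109.]
286 166 -0.02619616862842106
286 167 -0.025520593787051543
286 168 -0.024844036087054912
319.5 166 -0.0261296299293325
319.5 167 -0.025453994164546023
319.5 168 -0.024777375434216337
```

Nearly flush, but the dark limb of the ball makes its edge ambiguous. I take a closer nadir view with the camera straight above the faces.

Call:
send_rows --linear '[[-0.016, 0.01, 0], [0, 0, 0.04], [0, 0, 0.03], [0, 0, 0], [0, 0, 0]]' --twist '[[0, 0, 0], [0, 0, 0], [0, 0, 0], [0, 0, 0], [0, 0, 0]]' --gripper '[0, 0, 0, 0, 0]'

```text
time: 18.45
ee_pos: [0.5055, -0.037, 0.1163]
tcp_rot: [179.9, 0.0, 91.0]
wrist_force: [0.1, 0.2, -0.5]
opening: 0.0001
grasp_force: 0.0
```

```bash
python3 - <<'E'
from h import *
o=bot.get_obs();print(o['time'],o['ee_pos'],o['tcp_rot'])
C=cam('wrist');print(C[2])
save('wrist','w6.png'); a=cv2.imread('pics/w6.png')
u,v=map(int,proj('wrist',[.504,.03,.06],C));print(u,v)
v0=v-50;u0=u-90
cv2.imwrite('pics/w6c.png',a[v0:v0+130,u0:u0+190].repeat(4,0).repeat(4,1));print(u0,v0)
E
```

```text
18.45 [ 0.5055369  -0.03698353  0.1163203 ] [1.79922033e+02 1.04780050e-02 9.09804088e+01]
[0.5039077  0.03018474 0.24423034]
322 138
232 88
```

View pics/w6c.png

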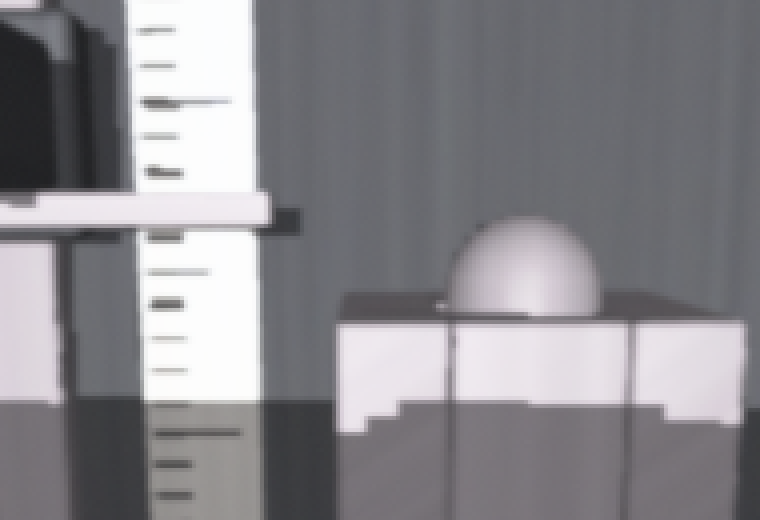

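The blade's bore-side edge is at crop row ~226 and the ball's rearmost point at ~215. So the blade is about 1.5 mm too far toward the bore.

```bash
python3 - <<'E'
from h import *
a=cv2.imread('pics/w6.png').astype(float).mean(2);C=cam('wrist')
print('blade',a[138:150,293:298].mean(1).round(),'ball',a[136:150,360:366].mean(1).round())
th=np.deg2rad(1.05); gx=lambda p:1e3*((p[0]-.525)*np.sin(th)-(p[1]-.003)*np.cos(th))
for v in(143,144,145):print('blade',v,gx(onz('wrist',296,v,.066,C)))
for v in(140,141,142):print('ball',v,gx(onz('wrist',363,v,.060,C)))
for v in(168,):print('guide rear top',v,gx(onz('wrist',363,v,.080,C)))
E
```

```text
blade [240. 240. 239. 238. 237. 223. 155. 133. 168. 197. 208. 210.] ball [108. 108. 108. 108. 107. 109. 127. 143. 156. 165. 173. 181. 187. 192.]
blade 143 -25.36683643315426
blade 144 -24.894185867210954
blade 145 -24.420858019801468
ball 140 -26.65509627126412
ball 141 -26.168349143957336
ball 142 -25.680905699592635
guide rear top 168 -14.357680956603737
```

```bash
python3 - <<'E'
from h import *
a=cv2.imread('pics/w6.png').astype(float).mean(2);C=cam('wrist')
th=np.deg2rad(1.05); gx=lambda p:1e3*((p[0]-.525)*np.sin(th)-(p[1]-.003)*np.cos(th))
for v in range(142,160,2):
    r=a[v,335:390]; d=np.diff(r)
    L=335+np.argmax(np.abs(d[:27]))+.5; Rr=335+27+np.argmax(np.abs(d[27:]))+.5
    A,B=onz('wrist',L,v,.06,C),onz('wrist',Rr,v,.06,C); h=np.linalg.norm(A-B)*500
    s=10-np.sqrt(max(0,100-min(h,10)**2)); print(v,L,Rr,round(h,2),'end gx',round(gx((A+B)/2)-s,2))
for i,s in ((150,slice(338,392)),(156,slice(338,392))):print(a[i,s].astype(int))
E
```

```text
142 357.5 368.5 2.77 end gx -26.07
144 352.5 373.5 5.3 end gx -26.23
146 352.5 373.5 5.31 end gx -25.25
148 349.5 376.5 6.84 end gx -25.44
150 348.5 377.5 7.35 end gx -24.98
152 346.5 379.5 8.38 end gx -25.31
154 345.5 379.5 8.65 end gx -24.75
156 345.5 380.5 8.91 end gx -24.25
158 344.5 380.5 9.18 end gx -23.82
[107 108 111 113 114 114 111 107 105 110 121 134 145 154 162 168 173 177
 179 182 185 189 191 194 195 196 197 198 197 196 193 190 187 183 179 172
 167 160 153 144 131 118 110 110 109 109 108 107 107 107 107 107 108 107]
[108 109 110 113 112 109 112 123 136 147 155 164 171 178 183 189 193 196
 198 200 204 209 213 216 217 219 220 220 218 215 212 208 205 202 197 193
 187 183 179 173 167 157 141 123 112 110 109 108 108 107 108 108 108 109]
```

The blade needs to go back about 1.4 mm. First I press the rod once more, gently, and retreat slowly to be sure it is bottomed and did not rebound.

Call:
send_rows --linear '[[0, 0, -0.05], [0.03, 0.005, -0.014], [0.046, 0.008, 0], [0.046, 0.008, 0], [0, 0, 0.05], [0, 0, 0.045], [0, 0, 0.017], [0, 0, 0]]' --twist '[[0, 0, 0], [0, 0, 0], [0, 0, 0], [0, 0, 0], [0, 0, 0], [0, 0, 0], [0, 0, 0], [0, 0, 0]]' --gripper '[0, 0, 0, 0, 0, 0, 0, 0]'

```text
time: 19.5
ee_pos: [0.524, 0.0852, 0.0675]
tcp_rot: [-180.0, 0.0, 90.9]
wrist_force: [0.4, -0.5, -0.2]
opening: -0.0002
grasp_force: 0.0
```

Call:
send_rows --linear '[[-0.012, 0, 0], [-0.012, 0, 0], [-0.01, 0, 0], [-0.006, 0, 0], [-0.002, 0, 0], [-0.001, 0, 0], [-0.001, 0, 0], [0, 0, 0]]' --twist '[[0, 0, 0], [0, 0, 0], [0, 0, 0], [0, 0, 0], [0, 0, 0], [0, 0, 0], [0, 0, 0], [0, 0, 0]]' --gripper '[0, 0, 0, 0, 0, 0, 0, 0]'

```text
time: 20.5
ee_pos: [0.5246, 0.0415, 0.0669]
tcp_rot: [-180.0, -0.0, 91.0]
wrist_force: [0.4, 0.5, 0.7]
opening: -0.0002
grasp_force: 0.0
```

Call:
send_rows --linear '[[-0.001, 0, 0], [-0.001, 0, 0], [-0.0008, 0, 0], [0, 0, 0]]' --twist '[[0, 0, 0], [0, 0, 0], [0, 0, 0], [0, 0, 0]]' --gripper '[0, 0, 0, 0]'

```text
time: 21.0
ee_pos: [0.5247, 0.0388, 0.067]
tcp_rot: [180.0, -0.0, 91.0]
wrist_force: [-0.1, 3.1, -0.3]
opening: -0.0
grasp_force: 1.4
```

Call:
send_rows --linear '[[0.0005, 0, 0], [0.001, 0, 0], [0.004, 0, 0], [0.02, 0, 0], [0, 0, -0.055], [0, 0, -0.058], [-0.05, -0.009, 0], [-0.052, -0.009, 0]]' --twist '[[0, 0, 0], [0, 0, 0], [0, 0, 0], [0, 0, 0], [0, 0, 0], [0, 0, 0], [0, 0, 0], [0, 0, 0]]' --gripper '[0, 0, 0, 0, 0, 0, 0, 0]'

```text
time: 22.0
ee_pos: [0.5081, -0.0388, 0.1808]
tcp_rot: [179.9, 0.0, 91.1]
wrist_force: [0.9, 0.1, -0.1]
opening: 0.0
grasp_force: 0.0
```

Call:
send_rows --linear '[[0, 0, 0.03], [0, 0, 0.034], [0, 0, 0], [0, 0, 0]]' --twist '[[0, 0, 0], [0, 0, 0], [0, 0, 0], [0, 0, 0]]' --gripper '[0, 0, 0, 0]'

```text
time: 22.5
ee_pos: [0.5083, -0.0381, 0.1173]
tcp_rot: [179.9, 0.0, 91.0]
wrist_force: [1.3, 0.4, 0.1]
opening: -0.0004
grasp_force: 0.0
```

```bash
cat > m.py <<'E'
from h import *
import sys
o=bot.get_obs();print(o['time'],o['ee_pos'],o['tcp_rot'])
C=cam('wrist'); f=sys.argv[1]; save('wrist',f)
a=cv2.imread('pics/'+f).astype(float).mean(2)
th=np.deg2rad(1.05); gx=lambda p:1e3*((p[0]-.525)*np.sin(th)-(p[1]-.003)*np.cos(th))
# ball: column through rod end; find row where profile leaves background
ur,vr=proj('wrist',[.5245,.0295,.06],C); ub,vb=proj('wrist',[.4875,.0285,.066],C)
print(ur,vr,ub,vb)
c=int(round(ur)); r0=int(vr)-9
p=a[r0:r0+18,c-2:c+3].mean(1); print('ball',r0,p.round())
c=int(round(ub)); q=a[int(vb)-14:int(vb)+10,c-2:c+3].mean(1); print('blade',int(vb)-14,q.round())
for v in(int(vr)-2,int(vr)+2):print('ball',v,gx(onz('wrist',ur,v,.06,C)))
for v in(int(vb)-2,int(vb)+2):print('blade',v,gx(onz('wrist',ub,v,.066,C)))
# guide rear top edge
ug,vg=proj('wrist',[.5245,.0165,.08],C);g=a[int(vg)-10:int(vg)+10,int(ug)-32:int(ug)-22].mean(1);k=np.argmax(np.diff(g));print('guide edge',int(vg)-10+k+.5,gx(onz('wrist',ug,int(vg)-10+k+.5,.08,C)))
E
python3 m.py w7.png
```

```text
22.5 [ 0.50833376 -0.03812303  0.11727393] [1.79938378e+02 1.22256959e-02 9.09691184e+01]
357.48431564104766 137.99978346348655 282.82918406403877 138.9119065613562
ball 128 [108. 108. 108. 108. 108. 108. 108. 108. 108. 108. 108. 114. 133. 149.
 161. 170. 178. 185.]
blade 124 [253. 253. 253. 253. 253. 253. 253. 253. 251. 234. 234. 239. 239. 239.
 239. 238. 234. 216. 175. 202. 249. 253. 253. 253.]
ball 135 -27.96136418919187
ball 139 -26.017635810756065
blade 136 -27.552265984217826
blade 140 -25.66975164369179
guide edge 165.5 -14.311135195240013
```

The rod end is unchanged (gx ≈ -26.2 against -24.9 for the blade face, same image), so the rod is bottomed and the blade must go back about 1.4 mm. I go round to the front of the post and push back.

Call:
send_rows --linear '[[0, -0.027, -0.01], [0.019, -0.027, 0], [0.019, 0, 0], [0, 0, 0.035], [0, 0, 0.027], [0.004, 0, 0], [0.004, 0, 0], [0, 0, 0]]' --twist '[[0, 0, 0], [0, 0, 0], [0, 0, 0], [0, 0, 0], [0, 0, 0], [0, 0, 0], [0, 0, 0], [0, 0, 0]]' --gripper '[0, 0, 0, 0, 0, 0, 0, 0]'

```text
time: 23.55
ee_pos: [0.4541, 0.0072, 0.0657]
tcp_rot: [179.9, 0.0, 91.0]
wrist_force: [0.3, 0.5, 0.5]
opening: 0.0002
grasp_force: 0.0
```

Call:
send_rows --linear '[[0.002, 0, 0], [0.002, 0, 0], [0.001, 0, 0]]' --twist '[[0, 0, 0], [0, 0, 0], [0, 0, 0]]' --gripper '[0, 0, 0]'

```text
time: 23.92
ee_pos: [0.4531, 0.0119, 0.0641]
tcp_rot: [180.0, 0.0, 91.0]
wrist_force: [-0.2, 0.1, 0.7]
opening: -0.0003
grasp_force: 0.0
```

Call:
send_rows --linear '[[0.001, 0, 0], [0.001, 0, 0], [0.001, 0, 0]]' --twist '[[0, 0, 0], [0, 0, 0], [0, 0, 0]]' --gripper '[0, 0, 0]'

```text
time: 24.3
ee_pos: [0.453, 0.0147, 0.064]
tcp_rot: [-180.0, 0.0, 90.9]
wrist_force: [0.2, -2.4, -0.1]
opening: 0.0
grasp_force: 1.0
```

Call:
send_rows --linear '[[0.001, 0, 0]]' --twist '[[0, 0, 0]]' --gripper '[0]'

```text
time: 24.42
ee_pos: [0.453, 0.0156, 0.064]
tcp_rot: [-180.0, 0.0, 90.9]
wrist_force: [-0.4, -1.9, -0.5]
opening: -0.0003
grasp_force: 1.0
```

Call:
send_rows --linear '[[0.001, 0, 0]]' --twist '[[0, 0, 0]]' --gripper '[0]'

```text
time: 24.55
ee_pos: [0.453, 0.0167, 0.0639]
tcp_rot: [-180.0, 0.0, 90.9]
wrist_force: [-0.0, -2.9, -0.1]
opening: 0.0002
grasp_force: 1.0
```

Contact began by y ≈ 0.0145, so the pointer has moved about 2 mm. I back off and look.

Call:
send_rows --linear '[[-0.004, 0, 0], [-0.015, 0, 0], [0, 0, -0.03], [0, 0, -0.035], [-0.018, 0.027, 0], [-0.018, 0.027, 0.011], [0, 0, 0], [0, 0, 0]]' --twist '[[0, 0, 0], [0, 0, 0], [0, 0, 0], [0, 0, 0], [0, 0, 0], [0, 0, 0], [0, 0, 0], [0, 0, 0]]' --gripper '[0, 0, 0, 0, 0, 0, 0, 0]'

```text
time: 25.55
ee_pos: [0.5074, -0.0378, 0.1179]
tcp_rot: [-180.0, -0.0, 90.9]
wrist_force: [-0.4, 0.8, 0.2]
opening: -0.0001
grasp_force: 0.0
```

```bash
python3 m.py w8.png; python3 - <<'E'
from h import *
a=cv2.imread('pics/w8.png'); cv2.imwrite('pics/w8c.png',a[95:185,225:415].repeat(4,0).repeat(4,1))
E
```

```text
25.55 [ 0.50743594 -0.03775266  0.11787684] [-1.79951855e+02 -1.23188540e-02  9.09152597e+01]
359.20754020781624 138.8030459946923 284.8952665039793 139.80566343270777
ball 129 [108. 108. 108. 108. 108. 108. 108. 109. 109. 109. 111. 121. 137. 152.
 164. 172. 180. 187.]
blade 125 [253. 253. 253. 251. 238. 238. 240. 240. 239. 239. 239. 234. 207. 168.
 156. 158. 203. 250. 253. 253. 253. 253. 253. 253.]
ball 136 -27.872014441491753
ball 140 -25.919184188280962
blade 137 -27.50898002624479
blade 141 -25.61679768297276
guide edge 166.5 -14.197912442530852
```

View pics/w8c.png

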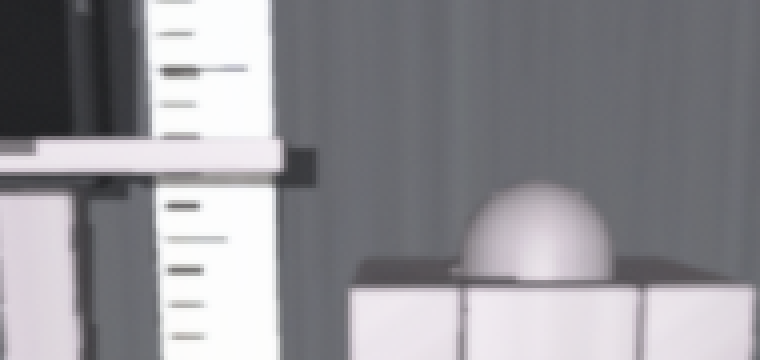

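The blade edge is at crop row ~172 and the ball's rearmost point at ~180, which puts the blade about 1 mm too far back. The earlier post push maps TCP y 0.0629 to blade -24.9, so I push from behind to y ≈ 0.0643.

Call:
send_rows --linear '[[0, 0, -0.05], [0.04, -0.017, -0.005], [0.045, -0.018, 0], [0.04, -0.017, 0], [0, 0, 0.05], [0, 0, 0.045], [0, 0, 0.013], [0, 0, 0]]' --twist '[[0, 0, 0], [0, 0, 0], [0, 0, 0], [0, 0, 0], [0, 0, 0], [0, 0, 0], [0, 0, 0], [0, 0, 0]]' --gripper '[0, 0, 0, 0, 0, 0, 0, 0]'

```text
time: 26.6
ee_pos: [0.4536, 0.0868, 0.0655]
tcp_rot: [-180.0, 0.0, 91.0]
wrist_force: [-0.2, 0.1, 0.3]
opening: -0.0001
grasp_force: 0.0
```

Call:
send_rows --linear '[[-0.008, 0, 0], [-0.007, 0, 0], [-0.003, 0, 0], [0, 0, 0], [0, 0, 0]]' --twist '[[0, 0, 0], [0, 0, 0], [0, 0, 0], [0, 0, 0], [0, 0, 0]]' --gripper '[0, 0, 0, 0, 0]'

```text
time: 27.22
ee_pos: [0.4542, 0.0688, 0.065]
tcp_rot: [180.0, -0.0, 90.9]
wrist_force: [0.8, 0.3, 0.1]
opening: -0.0001
grasp_force: 0.0
```

Call:
send_rows --linear '[[-0.002, 0, 0], [-0.001, 0, 0], [-0.0008, 0, 0], [-0.0006, 0, 0], [0, 0, 0], [0, 0, 0]]' --twist '[[0, 0, 0], [0, 0, 0], [0, 0, 0], [0, 0, 0], [0, 0, 0], [0, 0, 0]]' --gripper '[0, 0, 0, 0, 0, 0]'

```text
time: 27.98
ee_pos: [0.4542, 0.0645, 0.065]
tcp_rot: [-180.0, -0.0, 91.0]
wrist_force: [-0.5, 2.7, -0.6]
opening: 0.0001
grasp_force: 0.0
```

Call:
send_rows --linear '[[0.01, 0, 0], [0.02, 0, 0], [0, 0, -0.05], [0, 0, -0.055], [-0.045, 0.017, 0], [-0.045, 0.017, 0], [-0.042, 0.018, 0], [0, 0, 0.025]]' --twist '[[0, 0, 0], [0, 0, 0], [0, 0, 0], [0, 0, 0], [0, 0, 0], [0, 0, 0], [0, 0, 0], [0, 0, 0]]' --gripper '[0, 0, 0, 0, 0, 0, 0, 0]'

```text
time: 28.98
ee_pos: [0.5097, -0.0388, 0.1459]
tcp_rot: [179.8, 0.1, 90.8]
wrist_force: [-0.8, 0.3, -0.7]
opening: 0.0
grasp_force: 0.0
```

Call:
send_rows --linear '[[0, 0, 0.028], [0, 0, 0], [0, 0, 0]]' --twist '[[0, 0, 0], [0, 0, 0], [0, 0, 0]]' --gripper '[0, 0, 0]'

```text
time: 29.35
ee_pos: [0.5083, -0.0364, 0.1181]
tcp_rot: [179.9, 0.0, 91.0]
wrist_force: [0.3, 1.0, 0.1]
opening: 0.0
grasp_force: 0.0
```

```bash
python3 m.py w9.png
```

```text
29.35 [ 0.50825956 -0.03638426  0.11808638] [1.79943968e+02 1.26675242e-02 9.09722671e+01]
357.35544932501784 141.55325565924457 283.2259018741077 142.57157849329624
ball 132 [108. 108. 108. 108. 108. 108. 108. 108. 108. 108. 110. 125. 141. 155.
 165. 173. 180. 187.]
blade 128 [253. 253. 253. 253. 252. 238. 228. 236. 239. 239. 239. 238. 235. 217.
 164. 199. 249. 253. 253. 253. 253. 253. 253. 253.]
ball 139 -27.756684880089157
ball 143 -25.793280576153037
blade 140 -27.404377158001562
blade 144 -25.502474300222143
guide edge 169.5 -14.172136310141688
```

The blade face is at about gx -26.6 and the rod end at -26.2 to -26.7, so they are flush within about 0.3 mm. The fingers are clear of everything, so I hand in.

```bash
python3 -c "
from h import *
print(ticket.job_done())"
```

```text
the job is handed in; nothing more can be done
None
```

The bar stands on the table clear of the gauge, the rod is bottomed in the bore, the pointer blade is flush with the rod's end to about 0.3 mm by camera, and the job was handed in at about 29 s with the arm touching nothing; no verdict came back.

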